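# Fit a keyed belt pulley on a gear drive

## Task

Pull the red transport cap off the shaft of the blue gear drive and leave it in the brown clay pot. Then fit the grey metal belt pulley on that shaft, turning it until its keyway drops over the brass key and it sits fully home on the shoulder, boss upwards, and let go. Do not push about or knock over the jar, the wooden post or the green pot that stand around the work.

Things in the scene. Friction and masses are not known exactly. Their poses are not given: they have to be found in the camera images.
- drive_unit: Blue cast gear drive, fixed to the bench: base 140 x 110 mm, 10 mm high, housing 104 x 104 mm above it, flat top 56 mm above the bench. Origin: centre of its underside; x along its length, z up. The output shaft stands upright at the centre of its top.
- shaft: Output shaft, upright, locked (does not turn, fixed to the drive). Origin: on the shaft axis at the top of the drive housing; z up along the shaft; x points from the axis towards the key. Round shoulder 52 mm diameter from z = 0 to 6 mm; shaft 20 mm diameter from there to z = 62 mm, then tapering to 12 mm diameter at its end at z = 70 mm. Brass key 7 mm wide, its outer face 15 mm from the axis, from the shoulder up to z = 28 mm; above that the shaft is plain round.
- shaft_seat (a point): Centre of the shoulder's top face (6 mm above the shaft's origin), on which the pulley's underside rests when fully home.
- pulley: Grey metal V-belt pulley lying flat, boss up, on a black rubber mat 3 mm thick. Origin: centre of its underside; z up along the bore; x points from the axis towards the keyway (a red mark on the web shows the same direction). Rim 96 mm diameter, 25 mm high; round boss 44 mm diameter from there up to z = 60 mm, where to grip it (any direction across). Through bore 22.5 mm diameter with one keyway 9.5 mm wide, reaching 16.5 mm from the axis, all the way through. About 0.4 kg.
- cap: Red plastic transport cap, upright round cylinder 40 mm diameter, 84 mm high, closed on top, standing loosely over the shaft on its shoulder (nothing holds it: lift it at least 68 mm straight up to clear the shaft end). Origin: centre of its underside (open end), z up. About 50 g.
- cap_mid (a point): Middle of the cap, on its axis, 42 mm above its underside.
- pot: Thick-walled brown clay pot, open on top, for the cap: 105 mm diameter, 60 mm high, clear opening about 58 mm across, inner floor up to 20 mm above the bench. Origin: centre of its underside, z up. The cap stands in it and sticks out by about 40 mm.
- jar: Bystander: pigment jar with black lid, 51 mm diameter, 63 mm high, on the rubber mat close beside the pulley. Origin: centre of its underside.
- post: Bystander: hardwood block standing on end, 30 x 32 mm, 75 mm high, on the rubber mat at the other side of the pulley. Origin: centre of its underside.
- green_pot: Bystander: dark green clay pot, 82 mm diameter, 48 mm high, near the brown pot. Origin: centre of its underside.
- stay_pole: Upright dark green pole from floor to ceiling, fixed, part of the room, standing between the robot and the bench on the right: 31 mm diameter. Its axis lies 46 mm from this origin towards -y, at world x = 0.34, y = -0.30. Keep the arm clear of it; swing past it with the arm drawn in. A grey motor hangs above x = 0.36, y = -0.20, higher than 0.55 m over the bench.

How it is judged:
On the way, in this order (a step that is already met when the one before it is completed fails the run):
1. the cap stands or lies in the brown pot (horizontal distance between cap_mid and pot below 0.035 m and height (world z) of cap_mid below 0.085 m), for 0.2 s.
2. the pulley is threaded on the shaft (horizontal distance between pulley and shaft below 0.006 m and z of pulley in the frame of shaft below 0.055 m), for 0.05 s.
At the end, for the whole second after the job is handed in: The pulley sits keyed on the shaft, its underside within 3 mm of the shoulder and its axis within 4 mm of the shaft's, upright and at rest; the cap is at rest in the brown pot, its middle within 35 mm of the pot's axis and less than 85 mm above the bench (all of step 1 and z of pulley in the frame of shaft_seat between -0.003 and 0.003 m and horizontal distance between pulley and shaft_seat below 0.004 m and angle between pulley's own z axis and vertical below 0.1 rad and linear speed of pulley below 0.02 m/s and linear speed of cap below 0.03 m/s); the robot touches nothing.
It fails at once if the jar is shoved more than 30 mm or knocked over (distance of jar from where it was at the start of the episode above 0.03 m or angle between jar's own z axis and vertical above 0.5 rad).
It fails at once if the wooden post is shoved more than 30 mm or knocked over (distance of post from where it was at the start of the episode above 0.03 m or angle between post's own z axis and vertical above 0.5 rad).
It fails at once if the green pot is shoved more than 30 mm or knocked over (distance of green_pot from where it was at the start of the episode above 0.03 m or angle between green_pot's own z axis and vertical above 0.5 rad).
It fails at once if the brown pot is tipped over (angle between pot's own z axis and vertical above 0.5 rad).
It also fails if it takes over 54 s, if anything falls off the work surface, if the arm or the gripper's body presses on something with over 40 N, if the wrist force passes 120 N, or if a joint passes its speed limit or range.

## Robot

A 6-joint arm with a two-finger parallel gripper is mounted at the origin on a cart in front of the work surface, level with it; the furniture and walls round the work are solid. World frame = base frame: x ahead of the robot, y to its left, z up, the work surface at z = 0. Lengths are in m, angles in rad, forces in N, time in s.
With the tool pointing down it reaches from about 0.35 to 0.775 m from the base axis. Payload 7.3 kg.
Tool frame: the origin (TCP) lies on the mounting face of the last link; the fingertips stand 178 mm ahead of it and the grasp point (between the pads) lies 159 mm ahead of it (robot.tcp_to_tips is the distance from the TCP to the fingertips, in m); z points along the fingers, y is the direction in which the jaws open and shut (so a half turn about z gives the same grasp; the last joint's range is limited). The gripper opens to 92 mm and grips with 3 to 60 N. Pads are 19 mm wide; open, the fingers measure 130 mm over their backs; the gripper's body (75 mm by 190 mm) begins 47 mm behind the grasp point.
Start: joints at [1.109, 0.342, 1.524, -0, 1.275, -0.146], TCP at [0.163, 0.499, 0.405] pointing down, gripper open.
Joint ranges: [-2.53, 2.53], [-0.77, 2.02], [0.04, 2.7], [-1, 4.14], [0.28, 2.66], [-3.11, 3.11]. Speed limits (rad/s): [2.57, 2.57, 3.14, 3.14, 3.14, 3.14].

## Interface

Orientations are given as [roll, pitch, yaw] about the fixed x, y, z axes, in that order (R = Rz(yaw) Ry(pitch) Rx(roll)).
In Python, from cell import robot, viewer gives the robot as it stands.
- The arm moves only by the shell command python3 -m creep 'ROWS' [OPENING] [FORCE]. ROWS is JSON, a list that holds one entry, the list of rows, each a list of 6 numbers: the shift along the world's x, y, z in mm, then the turn, a rotation vector about the world's x, y, z in degrees. A call has 1 to 5 rows; each row shifts and turns the pose as measured when the row begins; what a row does not reach is not made up. A row lasts 1/12 s, in which the tool goes at most 41.7 mm and 7.16 degrees, less where a joint would pass 70% of its speed; a pose out of reach is approached as far as the arm can. A call with a gripper value outside its range is refused whole. OPENING is the closure, from -1 (fully open) to 1 (shut), set as the call begins (- or left out, the last holds). The fingers move at their own pace and stop on an object; FORCE is the grip in N (left out, the last holds). Time passes only in rows, so rows that do not move let the fingers close. It gives the time, the measured TCP pose, the force and the opening at its end, in the units of the state.
- robot.observe(): the state, without advancing time (a new reading comes with each control period).
- viewer.read_camera(name): name is "scene" or "top"; returns the picture (400x640x3 uint8, blue, green, red); there is no depth.
- viewer.camera_model(name): a dict with "fx", "fy", "cx", "cy" (pixels), "pose" (4x4, takes a point from camera to world coordinates). Camera axes: x right, y up, looking along -z (the intrinsics and any distortion apply to the point x, -y, -z); pixel columns grow to the right and rows downward; lengths in m; the calibration is good to about 2 mm. A picture is of the moment at which its call begins. camera_model takes no time and is no camera call.
- robot.hand_in(): hands the job in, once; it reports no verdict.
The state is a dict: "time": time; "qpos": joint angles; "qvel": joint speeds; "joint_efforts": joint torques, N m; "tool_pos": TCP position; "tool_rot": TCP orientation; "contact_force": force on the tool from outside, world axes, zero at the start; "torque": the same for the moment, N m; "opening": finger opening in m.
Only numpy, scipy, OpenCV 4.12 (cv2) and the standard library are available. Lean on these libraries where they do the work, as an engineer would, in place of code of your own. Each camera call takes 0.05 s, during which the arm holds its last target. There are 200 camera calls.

## Working session

There is one attempt and no reset: what is moved stays moved. The work goes in short steps, Python scripts to look and compute and a shell command to move; the robot and the scene stay as the last step left them, time stands still between calls to the robot, and variables do not carry over. Pictures are saved under pics/ and viewed, about 8 in all and at most 12, crops included, and the job is handed in when it is done.

```bash
ls; mkdir -p pics; python3 - <<'E'
from cell import robot, viewer
import cv2,numpy as np
s=robot.observe();print({k:np.round(v,3).tolist() for k,v in s.items()})
for n in("scene","top"):
    cv2.imwrite(f"pics/{n}0.png",viewer.read_camera(n)); m=viewer.camera_model(n);print({k:np.round(v,4).tolist() if not isinstance(v,str) else v for k,v in m.items()})
E
```

```text
pics
{'time': 0.0, 'qpos': [1.109, 0.343, 1.525, 0.0, 1.275, -0.146], 'qvel': [-0.002, -0.0, -0.002, 0.0, 0.002, -0.0], 'joint_efforts': [-0.0, -43.122, -24.423, 0.072, 0.056, -0.0], 'tool_pos': [0.163, 0.499, 0.404], 'tool_rot': [-3.14, -0.0, 2.826], 'contact_force': [-0.072, 0.347, 0.909], 'torque': [-0.059, -0.016, 0.021], 'opening': 0.092}
{'fx': 486.7933, 'fy': 486.7933, 'cx': 319.9296, 'cy': 206.3289, 'pose': [[0.4619, 0.3965, -0.7934, -0.8263], [-0.8869, 0.2151, -0.4088, -0.6227], [0.0085, 0.8925, 0.451, 0.4506], [0.0, 0.0, 0.0, 1.0]]}
{'fx': 427.1659, 'fy': 427.1659, 'cx': 325.0613, 'cy': 195.2992, 'pose': [[0.0229, 0.9907, -0.1342, 0.2876], [-0.9997, 0.0243, 0.0082, 0.0528], [0.0113, 0.134, 0.9909, 1.1863], [0.0, 0.0, 0.0, 1.0]]}
```

View pics/scene0.png

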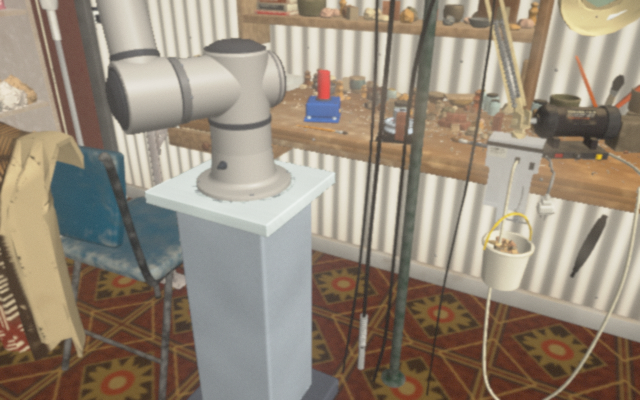

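View pics/top0.png

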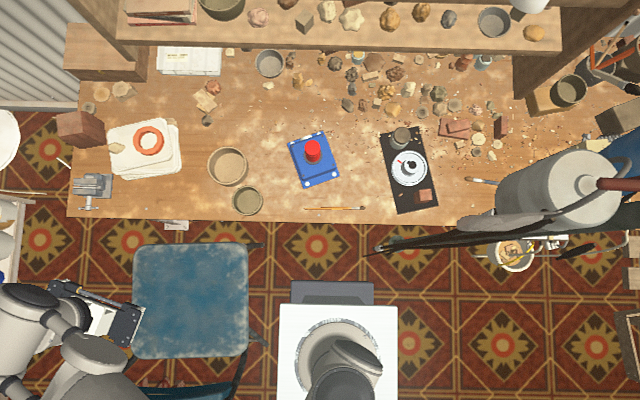

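The top view shows the blue drive near (314,160) with the red cap top at about (312,148). The pulley is near (409,168), with the jar at (402,135) and the post at (424,195) either side of it. There are pots at (227,167) and (247,200). I'll enlarge the work area.

```bash
cat > h.py <<'E'
import numpy as np,cv2
from cell import robot,viewer
def ray(n,u,v,z):
    m=viewer.camera_model(n);P=np.array(m["pose"])
    d=P[:3,:3]@np.array([(u-m["cx"])/m["fx"],-(v-m["cy"])/m["fy"],-1.])
    return P[:3,3]+d*(z-P[2,3])/d[2]
def proj(n,p):
    m=viewer.camera_model(n);P=np.array(m["pose"]);c=P[:3,:3].T@(np.array(p)-P[:3,3])
    return np.array([m["cx"]+m["fx"]*c[0]/-c[2],m["cy"]-m["fy"]*c[1]/-c[2]])
def crop(n,u0,v0,w,h,s,f,img=None):
    im=viewer.read_camera(n) if img is None else img
    cv2.imwrite(f,cv2.resize(im[v0:v0+h,u0:u0+w],None,fx=s,fy=s,interpolation=cv2.INTER_CUBIC));return im
def st():
    s=robot.observe();print({k:np.round(s[k],4).tolist() for k in("time","qpos","tool_pos","tool_rot","contact_force","opening")});return s
E
python3 - <<'E'
from h import *
im=cv2.imread("pics/top0.png");crop("top",190,110,260,110,3,"pics/c1.png",im)
for nm,u,v,z in[("cap",312.5,147,.146),("pulleyrim",409,168,.028),("pot",226.5,167,.06),("green",247.5,200,.048),("jar",401,134,.066),("post",424,195,.078)]:print(nm,ray("top",u,v,z).round(4))
hsv=cv2.cvtColor(im,cv2.COLOR_BGR2HSV)
m=((hsv[...,0]<6)|(hsv[...,0]>174))&(hsv[...,1]>180)&(hsv[...,2]>110);m[:,:295]=0;m[:,335:]=0
ys,xs=np.nonzero(m);print(xs.min(),xs.max(),ys.min(),ys.max())
E
```

```text
cap [0.5493 0.0784 0.146 ]
pulleyrim [ 0.5264 -0.1871  0.028 ]
pot [0.5101 0.3092 0.06  ]
green [0.424  0.2509 0.048 ]
jar [ 0.6116 -0.1579  0.066 ]
post [ 0.4449 -0.216   0.078 ]
305 319 140 160
```

View pics/c1.png

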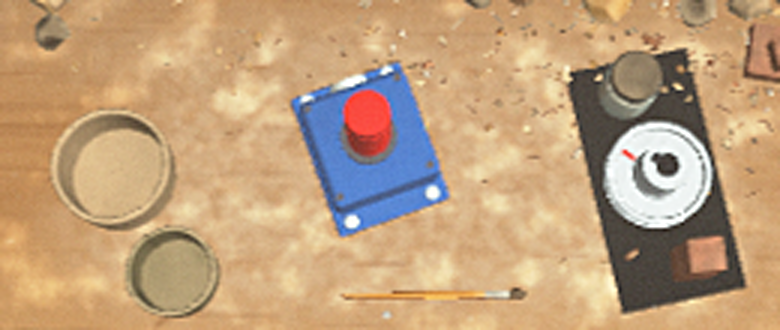

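The crop shows the cap top centred near (312.5,147.7) and the pulley rim centred at (409.3,168.3). The bore is at about (411.5,164.7), with the red mark at (399.3,161.7), up and to the left. The larger brown pot is at (227,166) and the green pot at (247,200).

```bash
python3 - <<'E'
from h import *
c=lambda u,v:(190+(u+.5)/3-.5,110+(v+.5)/3-.5)
for nm,u,v,z in[("cap",367.5,113.5,.146),("rim",658.5,175.5,.028),("boss",664,164,.063),("mark",628,155,.028),("pot",112,168,.06),("green",172,271,.048),("jar",638,77,.066),
 ("d1",296,100,.01),("d2",398,63,.01),("d3",448,197,.01),("d4",342,236,.01)]:print(nm,ray("top",*c(u,v),z).round(4))
E
python3 -m creep '[[[28,-30,0,0,0,0],[28,-30,0,0,0,0],[28,-30,0,0,0,0],[28,-30,0,0,0,0],[28,-30,0,0,0,0]]]' -1 20
```

```text
cap [0.548  0.0792 0.146 ]
rim [ 0.5259 -0.1876  0.028 ]
boss [ 0.5293 -0.1853  0.063 ]
mark [ 0.5445 -0.1594  0.028 ]
pot [0.5138 0.308  0.06  ]
green [0.424  0.2523 0.048 ]
jar [ 0.608  -0.1615  0.066 ]
d1 [0.5933 0.1502 0.01  ]
d2 [0.6317 0.0551 0.01  ]
d3 [0.5042 0.0055 0.01  ]
d4 [0.465  0.1031 0.01  ]
time: 0.52
tool_pos: [0.3008, 0.3482, 0.4017]
tool_rot: [-3.139, -0.004, 2.84]
contact_force: [0.7, 0.6, 0.6]
opening: 0.0915
```

```bash
python3 -m creep '[[[28,-30,0,0,0,0],[28,-30,0,0,0,0],[28,-30,0,0,0,0],[28,-30,0,0,0,0],[28,-30,0,0,0,0]]]' && python3 -m creep '[[[28,-30,-10,0,0,0],[28,-30,-10,0,0,0],[28,-30,-10,0,0,0],[14,-14,-10,0,0,0],[0,0,0,0,0,0]]]'
```

```text
time: 0.93
tool_pos: [0.4411, 0.1936, 0.4009]
tool_rot: [-3.138, -0.005, 2.841]
contact_force: [-0.1, 0.4, 0.1]
opening: 0.0917
time: 1.35
tool_pos: [0.5414, 0.0828, 0.3599]
tool_rot: [-3.137, -0.004, 2.834]
contact_force: [-0.4, -1.2, -0.2]
opening: 0.0918
```

```bash
python3 -m creep '[[[7,-4,0,0.2,0.2,0],[0,0,-24,0,0,0],[0,0,-24,0,0,0],[0,0,-20,0,0,0],[0,0,0,0,0,0]]]' && python3 - <<'E'
from h import *
st();a=crop("top",250,90,130,100,3,"pics/a.png");b=crop("scene",280,50,80,80,4,"pics/b.png")
A=cv2.imread("pics/a.png");B=cv2.imread("pics/b.png");H=max(len(A),len(B));f=lambda x:np.vstack([x,np.zeros((H-len(x),x.shape[1],3),np.uint8)])
cv2.imwrite("pics/c2.png",np.hstack([f(A),f(B)]))
E
```

```text
time: 1.77
tool_pos: [0.549, 0.0792, 0.2908]
tool_rot: [-3.141, -0.008, 2.833]
contact_force: [-1.0, 0.8, 0.1]
opening: 0.0916
{'time': 1.7667, 'qpos': [0.0047, 0.5112, 1.5947, 0.0023, 1.0432, -1.2588], 'tool_pos': [0.549, 0.0792, 0.2908], 'tool_rot': [-3.1412, -0.0078, 2.833], 'contact_force': [-0.9591, 0.8355, 0.0996], 'opening': 0.0916}
```

View pics/c2.png

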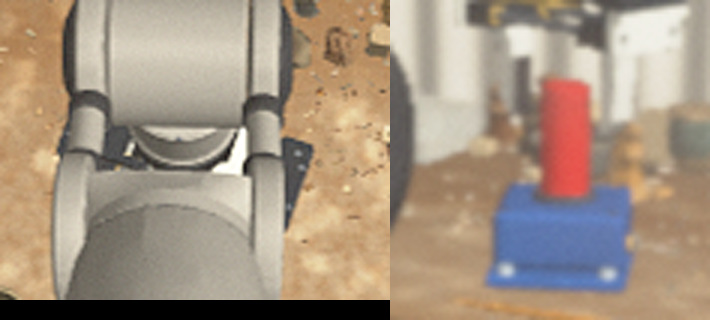

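The right-hand crop shows the red cap standing midway between the two open fingers. The arm hides it from the top camera. I'll grip it now.

```bash
python3 -m creep '[[[0,0,0,0,0,0],[0,0,0,0,0,0],[0,0,0,0,0,0],[0,0,0,0,0,0],[0,0,0,0,0,0]]]' 1 12 && python3 -m creep '[[[0,0,0,0,0,0],[0,0,0,0,0,0],[0,0,10,0,0,0],[0,0,20,0,0,0],[0,0,20,0,0,0]]]'
```

```text
time: 2.28
tool_pos: [0.5512, 0.0808, 0.3007]
tool_rot: [3.137, 0.007, 2.836]
contact_force: [-0.2, -0.9, 0.9]
opening: 0.0629
time: 2.7
tool_pos: [0.5501, 0.0807, 0.35]
tool_rot: [3.14, -0.001, 2.835]
contact_force: [0.3, -0.5, -1.1]
opening: 0.0392
```

```bash
python3 -m creep '[[[0,0,20,0,0,0],[0,0,20,0,0,0],[-2,20,3,0,0,0],[-5,32,0,0,0,0],[-5,32,0,0,0,0]]]' && python3 -m creep '[[[-5,32,0,0,0,0],[-5,32,0,0,0,0],[-5,32,0,0,0,0],[-5,32,0,0,0,0],[-3,15,0,0,0,0]]]' && python3 - <<'E'
from h import *
st();crop("scene",230,20,130,120,4,"pics/c3.png")
E
```

```text
time: 3.12
tool_pos: [0.539, 0.1613, 0.4036]
tool_rot: [3.138, 0.009, 2.826]
contact_force: [0.3, -0.4, -0.4]
opening: 0.0392
time: 3.53
tool_pos: [0.5132, 0.3119, 0.4085]
tool_rot: [3.135, 0.012, 2.825]
contact_force: [0.6, -0.7, -0.8]
opening: 0.0391
{'time': 3.5333, 'qpos': [0.4193, 0.4763, 1.3034, -0.0031, 1.3482, -0.8341], 'tool_pos': [0.5132, 0.3119, 0.4085], 'tool_rot': [3.1346, 0.0122, 2.8248], 'contact_force': [0.5992, -0.6928, -0.8212], 'opening': 0.0391}
```

View pics/c3.png

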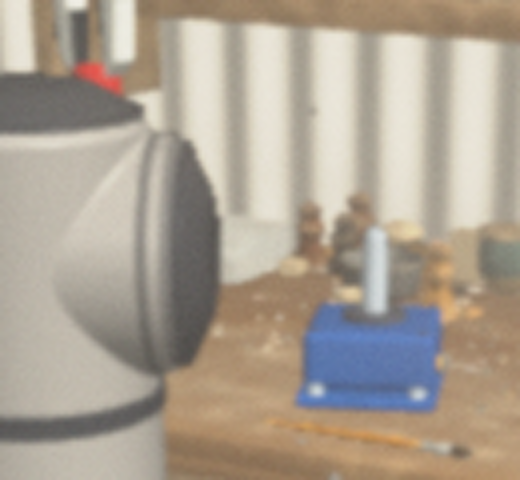

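The shaft is bare at crop (375,270), and the red cap is in the fingers at (97,75), partly hidden behind the arm. Next I lower it into the pot.

```bash
python3 -m creep '[[[0,-3,-30,0.3,-0.5,0],[0,0,-30,0,0,0],[0,0,-30,0,0,0],[0,0,-15,0,0,0],[0,0,0,0,0,0]]]' && python3 - <<'E'
from h import *
st();crop("top",190,110,130,110,4,"pics/c4.png")
E
```

```text
time: 4.0
tool_pos: [0.5113, 0.3121, 0.3049]
tool_rot: [3.121, 0.025, 2.832]
contact_force: [-0.1, -1.0, -0.3]
opening: 0.0393
{'time': 4.0, 'qpos': [0.4205, 0.5584, 1.4632, -0.0014, 1.0876, -0.84], 'tool_pos': [0.5113, 0.3121, 0.3049], 'tool_rot': [3.1209, 0.0249, 2.8316], 'contact_force': [-0.0771, -1.0199, -0.2941], 'opening': 0.0393}
```

View pics/c4.png

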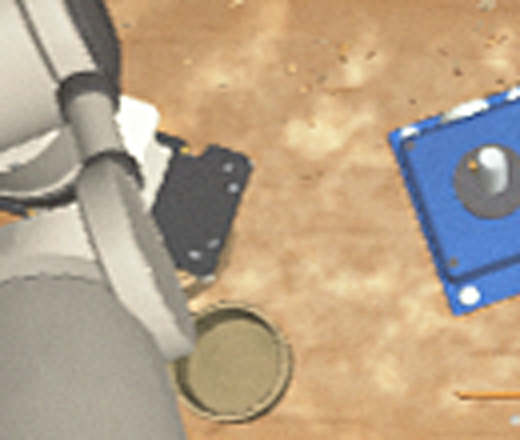

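The top view shows the brass key as a speck at crop (475,165), up and to the left of the shaft foot. The pot itself is hidden under the arm. I'll straighten the tool and finish lowering.

```bash
python3 -m creep '[[[2,-4,-3,-0.7,1.7,0],[1,-1,-15,0,0,0],[0,0,-15,0,0,0],[0,0,-6,0,0,0],[0,0,0,0,0,0]]]'; python3 - <<'E'
from h import *
st()
E
```

```text
time: 4.47
tool_pos: [0.5175, 0.3065, 0.2752]
tool_rot: [3.134, 0.009, 2.83]
contact_force: [-0.6, 0.2, -0.2]
opening: 0.0393
{'time': 4.4667, 'qpos': [0.4075, 0.6002, 1.4789, -0.0007, 1.0505, -0.8519], 'tool_pos': [0.5175, 0.3065, 0.2752], 'tool_rot': [3.1342, 0.0093, 2.8305], 'contact_force': [-0.5537, 0.1553, -0.2266], 'opening': 0.0393}
```

```bash
python3 -m creep '[[[-2,1,-6,-0.2,0.5,0],[0,0,-6,0,0,0],[0,0,-2,0,0,0],[0,0,0,0,0,0]]]';python3 -m creep '[[[0,0,-3,0,0,0],[0,0,-3,0,0,0],[0,0,-1,0,0,0]]]'
```

```text
time: 4.8
tool_pos: [0.517, 0.3079, 0.2682]
tool_rot: [3.134, 0.01, 2.83]
contact_force: [0.1, 0.3, -1.0]
opening: 0.0393
time: 5.05
tool_pos: [0.5176, 0.3088, 0.2671]
tool_rot: [3.128, 0.016, 2.831]
contact_force: [-0.6, -1.2, 1.4]
opening: 0.0393
```

```bash
python3 -m creep '[[[-1,0,-6,0,0,0],[-1,0,-6,0,0,0]]]';python3 -m creep '[[[0,0,-6,0,0,0],[0,0,-6,0,0,0]]]'
```

```text
time: 5.22
tool_pos: [0.5168, 0.3093, 0.2609]
tool_rot: [3.123, 0.024, 2.831]
contact_force: [-2.5, -3.3, 17.6]
opening: 0.0397
time: 5.38
tool_pos: [0.518, 0.3095, 0.2551]
tool_rot: [3.117, 0.032, 2.832]
contact_force: [-2.8, -3.5, 19.3]
opening: 0.0406
```

```bash
python3 -m creep '[[[0,0,0,0,0,0],[0,0,0,0,0,0],[0,0,0,0,0,0]]]' -1; python3 -m creep '[[[0,0,0,0,0,0],[0,0,25,-0.8,1.8,0],[0,0,35,0,0,0],[0,-10,38,0,0,0],[0,-35,10,0,0,0]]]'; python3 -m creep '[[[0,-40,0,0,0,0],[0,-40,0,0,0,0],[-20,-35,0,0,0,0],[-20,-35,0,0,0,0],[-20,-35,0,0,0,0]]]'
python3 - <<'E'
from h import *
st();im=crop("top",190,110,130,110,4,"pics/c5.png");cv2.imwrite("pics/top5.png",im)
E
```

```text
time: 5.63
tool_pos: [0.5183, 0.3097, 0.2569]
tool_rot: [3.115, 0.035, 2.832]
contact_force: [0.9, 0.8, -0.7]
opening: 0.0558
time: 6.05
tool_pos: [0.5162, 0.2678, 0.3623]
tool_rot: [-3.138, -0.002, 2.838]
contact_force: [0.7, -0.5, 1.8]
opening: 0.0885
time: 6.47
tool_pos: [0.4564, 0.0782, 0.3658]
tool_rot: [3.14, 0.008, 2.844]
contact_force: [1.2, 0.0, 0.8]
opening: 0.0918
{'time': 6.4667, 'qpos': [0.0042, 0.2659, 1.7502, -0.0008, 1.1174, -1.2685], 'tool_pos': [0.4564, 0.0782, 0.3658], 'tool_rot': [3.1399, 0.0079, 2.8438], 'contact_force': [1.2053, 0.0173, 0.7764], 'opening': 0.0918}
```

View pics/c5.png

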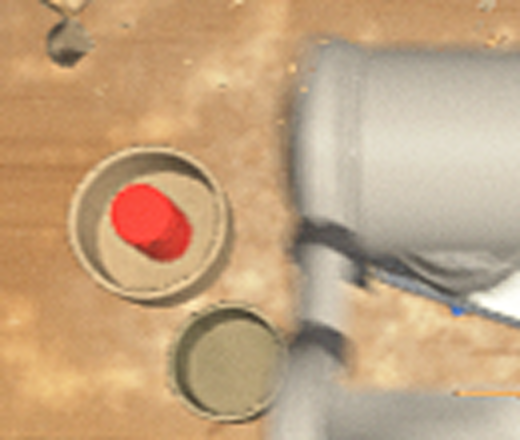

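The red cap stands in the brown pot, its base near crop (172,235), and the green pot is untouched. Before moving right I'll do a quick kinematic fit to get the forearm height under the motor.

```bash
python3 - <<'E'
from h import *
d=[(1.109,.343,1.525,.163,.499,.404),(.0047,.5112,1.5947,.549,.0792,.2908),(.4193,.4763,1.3034,.5132,.3119,.4085),(.4205,.5584,1.4632,.5113,.3121,.3049),(.4075,.6002,1.4789,.5175,.3065,.2752),(.0042,.2659,1.7502,.4564,.0782,.3658)]
A=[];b=[]
for q1,a,c,x,y,z in d:
    o=.0; r=x*np.cos(q1)+y*np.sin(q1); print(round(-x*np.sin(q1)+y*np.cos(q1),4),round(r,4))
    A.append([np.cos(a),np.cos(a+c),1,0]);b.append(z);A.append([np.sin(a),np.sin(a+c),0,1]);b.append(r)
s,res,_,_=np.linalg.lstsq(np.array(A),np.array(b),rcond=None);print(s,np.abs(np.array(A)@s-b).max())
L1,L2,h,r0=s
# pulley pose
x,y=.527,-.187;o=.077;R=np.hypot(x,y);r=np.sqrt(R*R-o*o);q1=np.arctan2(y,x)-np.arcsin(o/R)
from scipy.optimize import fsolve
for z in(.21,.3,.36,.4):
    a,c=fsolve(lambda q:[h+L1*np.cos(q[0])+L2*np.cos(sum(q))-z,r0+L1*np.sin(q[0])+L2*np.sin(sum(q))-r],[.4,1.6])
    print(z,q1,a,c,"elbow r,z(rel)",r0+L1*np.sin(a),h+L1*np.cos(a),"wrist zrel",z)
E
```

```text
0.0764 0.5194
0.0766 0.5494
0.0759 0.5957
0.0762 0.5942
0.0763 0.5966
0.0763 0.4567
[ 0.49621776  0.38046626  0.04969253 -0.01337518] 0.009392464217078955
0.21 -0.4791160245646987 0.599378578578663 1.6863218397415594 elbow r,z(rel) 0.26655588885859105 0.4594127522579884 wrist zrel 0.21
0.3 -0.4791160245646987 0.4946793474977472 1.5881938397693394 elbow r,z(rel) 0.22220393508447103 0.48642419159975175 wrist zrel 0.3
0.36 -0.4791160245646987 0.4429717297151786 1.4990478785316521 elbow r,z(rel) 0.19931678152876794 0.49801628930787756 wrist zrel 0.36
0.4 -0.4791160245646987 0.4172258272682369 1.4286486210297245 elbow r,z(rel) 0.18770506907095358 0.5033430530596289 wrist zrel 0.4
```

```bash
python3 -m creep '[[[9,-34,-12,0,0,7],[9,-34,-12,0,0,7],[9,-34,-12,0,0,7],[9,-34,-15,0,0,7],[10,-34,-15,0,0,7]]]' -0.35 && python3 -m creep '[[[9,-34,-12,0,0,2],[8,-30,-12,0,0,0],[5,-20,0,0,0,0],[0,0,0,0,0,0],[0,0,0,0,0,0]]]'
python3 - <<'E'
from h import *
st();im=crop("top",280,120,70,70,8,"pics/c6.png");cv2.imwrite("pics/top6.png",im);cv2.imwrite("pics/scene6.png",viewer.read_camera("scene"))
E
```

```text
time: 6.93
tool_pos: [0.4949, -0.0886, 0.3047]
tool_rot: [-3.14, 0.01, -2.856]
contact_force: [1.5, 0.6, -0.1]
opening: 0.064
time: 7.35
tool_pos: [0.5178, -0.1832, 0.2743]
tool_rot: [3.14, 0.006, -2.819]
contact_force: [-0.8, 0.2, -0.2]
opening: 0.062
{'time': 7.35, 'qpos': [-0.4811, 0.5208, 1.6323, 0.007, 0.9854, -2.3782], 'tool_pos': [0.5178, -0.1832, 0.2743], 'tool_rot': [3.1398, 0.0064, -2.8192], 'contact_force': [-0.7933, 0.1842, -0.1943], 'opening': 0.062}
```

View pics/c6.png

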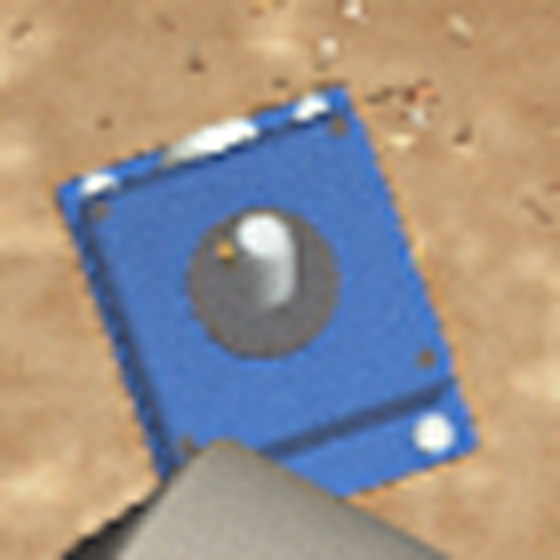

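The crop shows the shoulder disc centred at about (264,284). The brass key's top face is at (226,248) and the tapered shaft end is near (264,228).

```bash
python3 - <<'E'
from h import *
c=lambda u,v:(280+(u+.5)/8-.5,120+(v+.5)/8-.5)
sh=ray("top",*c(264,284),.062);k=ray("top",*c(226,248),.084);t=ray("top",*c(264,230),.126)
print("shoulder",sh,"key",k,"tip",t);d=k-sh;print(np.hypot(*d[:2]),np.degrees(np.arctan2(d[1],d[0])))
im=cv2.imread("pics/top6.png").astype(int)
hsv=cv2.cvtColor(im.astype(np.uint8),cv2.COLOR_BGR2HSV)[143:162,300:325]
g=((hsv[...,1]<100)).astype(np.uint8) # grey shoulder+shaft
n,l,s,ce=cv2.connectedComponentsWithStats(g);i=1+s[1:,4].argmax();print(s[i],ce[i]+[300,143])
z=im[143:162,300:325];sat=(z[...,2]-z[...,0]);sat[hsv[...,0]>40]=0;v,u=np.nonzero(sat>35);print(list(zip(u+300,v+143,sat[v,u])))
# predicted px for key directions
for a in range(20,90,10):
    print(a,[((proj("top",[.5485+r*np.cos(np.radians(a)),.079+r*np.sin(np.radians(a)),.084])-[280,120]+.5)*8-.5).round(1).tolist() for r in(.011,.015)])
E
```

```text
shoulder [0.5482267  0.07968361 0.062     ] key [0.55494605 0.09201811 0.084     ] tip [0.55092261 0.07862659 0.126     ]
0.014045980030735794 61.42020052851973
[  3   3  20  16 254] [312.44488189 154.14173228]
[(np.int64(307), np.int64(150), np.int64(52)), (np.int64(308), np.int64(150), np.int64(70)), (np.int64(307), np.int64(151), np.int64(83)), (np.int64(308), np.int64(151), np.int64(120)), (np.int64(308), np.int64(152), np.int64(47))]
20 [[254.4, 237.2], [250.5, 226.0]]
30 [[249.0, 239.5], [243.3, 229.1]]
40 [[244.2, 242.6], [236.7, 233.3]]
50 [[240.0, 246.5], [230.9, 238.7]]
60 [[236.5, 251.1], [226.2, 244.9]]
70 [[233.9, 256.1], [222.6, 251.8]]
80 [[232.2, 261.6], [220.4, 259.2]]
```

```bash
python3 - <<'E'
from h import *
im=cv2.imread("pics/top0.png").astype(int)[150:186,390:428];R=im[...,2]-np.maximum(im[...,0],im[...,1])
v,u=np.nonzero(R>50);w=R[v,u];pu=(u*w).sum()/w.sum()+390;pv=(v*w).sum()/w.sum()+150;print(pu,pv,list(zip(u+390,v+150,w)))
for z in(.012,.02,.028):
    m=ray("top",pu,pv,z)
    for c in((.5259,-.1876),(.5276,-.1865)):
        d=m[:2]-c;print(z,c,np.hypot(*d).round(4),np.degrees(np.arctan2(d[1],d[0])).round(1))
E
python3 -m creep '[[[9,-3,-20,0,0,0],[0,0,-20,0,0,0],[0,0,-15,0,0,0],[0,0,-5,0,0,0],[0,0,0,0,0,0]]]'
```

```text
399.08603066439525 161.10477001703578 [(np.int64(397), np.int64(160), np.int64(85)), (np.int64(398), np.int64(160), np.int64(192)), (np.int64(399), np.int64(160), np.int64(58)), (np.int64(398), np.int64(161), np.int64(124)), (np.int64(399), np.int64(161), np.int64(197)), (np.int64(400), np.int64(161), np.int64(117)), (np.int64(399), np.int64(162), np.int64(84)), (np.int64(400), np.int64(162), np.int64(164)), (np.int64(401), np.int64(162), np.int64(96)), (np.int64(401), np.int64(163), np.int64(57))]
0.012 (0.5259, -0.1876) 0.0338 47.7
0.012 (0.5276, -0.1865) 0.0319 48.6
0.02 (0.5259, -0.1876) 0.0338 51.6
0.02 (0.5276, -0.1865) 0.0319 52.7
0.028 (0.5259, -0.1876) 0.0339 55.5
0.028 (0.5276, -0.1865) 0.0321 56.9
time: 7.87
tool_pos: [0.5275, -0.1788, 0.2165]
tool_rot: [-3.14, 0.011, -2.81]
contact_force: [0.2, -1.6, -1.8]
opening: 0.062
```

```bash
python3 -m creep '[[[0,-7,-5,0,0.5,0],[0,0,-1,0,0,0],[0,0,0,0,0,0]]]'; python3 -m creep '[[[0,0,0,0,0,0],[0,0,0,0,0,0],[0,0,0,0,0,0]]]' 1 45;python3 -m creep '[[[0,0,0,0,0,0],[0,0,0,0,0,0],[0,0,0,0,0,0]]]'
```

```text
time: 8.12
tool_pos: [0.5281, -0.1847, 0.2123]
tool_rot: [-3.141, 0.004, -2.808]
contact_force: [-0.5, 0.2, 1.1]
opening: 0.0616
time: 8.37
tool_pos: [0.5285, -0.185, 0.2141]
tool_rot: [-3.139, 0.006, -2.808]
contact_force: [0.5, -0.7, -0.8]
opening: 0.0468
time: 8.62
tool_pos: [0.5285, -0.1852, 0.2143]
tool_rot: [-3.139, 0.006, -2.808]
contact_force: [0.6, -0.7, -1.7]
opening: 0.0423
```

```bash
python3 -m creep '[[[0,0,12,0,0,0],[0,0,15,0,0,0],[0,0,15,0,0,0],[2,20,14,0,0,0],[2,25,14,0,0,0]]]'; python3 -m creep '[[[2,28,17,0,0,2],[2,28,17,0,0,2],[2,28,17,0,0,2],[2,28,17,0,0,2],[2,28,10,0,0,0]]]'; python3 - <<'E'
from h import *
st();im=viewer.read_camera("scene");cv2.imwrite("pics/s7.png",cv2.resize(im[20:140,280:480],None,fx=4,fy=4,interpolation=cv2.INTER_CUBIC))
E
```

```text
time: 9.03
tool_pos: [0.5297, -0.1418, 0.2803]
tool_rot: [3.135, -0.005, -2.814]
contact_force: [0.7, -0.5, -3.8]
opening: 0.0426
time: 9.45
tool_pos: [0.5375, 0.0029, 0.3592]
tool_rot: [3.13, -0.011, -2.672]
contact_force: [2.2, 0.7, -3.9]
opening: 0.0422
{'time': 9.45, 'qpos': [-0.1381, 0.4088, 1.5543, 0.0036, 1.1946, -2.1798], 'tool_pos': [0.5375, 0.0029, 0.3592], 'tool_rot': [3.1296, -0.0113, -2.672], 'contact_force': [2.2236, 0.6769, -3.8587], 'opening': 0.0422}
```

View pics/s7.png

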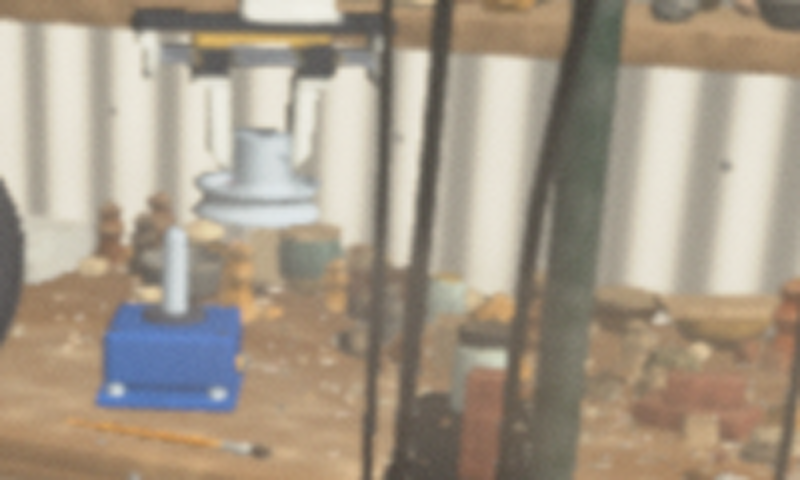

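The pulley is gripped level in the fingers, its rim at crop (258,200) and its boss at (263,155). The jar at (482,365) and the post at (483,420) are still standing. I'll work out the pulley's offset from the tool in this view.

```bash
python3 - <<'E'
from h import *
q=lambda p:((proj("scene",p)-[280,20]+.5)*4-.5).round(1)
x,y=.5375,.0029;u=.3592-.2113
print("tool:",u,"bottom c",q([x,y,u]),"rim top",q([x,y,u+.025]),"boss top",q([x,y,u+.06]))
print("shaft base",q([.5485,.0793,.062]),"tip",q([.5485,.0793,.126]))
im=cv2.imread("pics/s7.png").astype(int)
for r in(150,165,190,210,215):
    print(r,im[r,180:340:4].mean(1).astype(int).tolist())
g=im[270];print(g[150:210:3].tolist())
E
```

```text
tool: 0.14790000000000003 bottom c [257.  211.7] rim top [258.  177.9] boss top [259.4 129.7]
shaft base [172.6 308.9] tip [173.5 227.6]
150 [193, 208, 217, 223, 226, 227, 215, 197, 201, 220, 229, 228, 214, 179, 149, 145, 157, 170, 182, 193, 206, 213, 217, 219, 217, 215, 211, 201, 202, 214, 226, 229, 213, 182, 171, 183, 198, 213, 219, 223]
165 [191, 208, 217, 223, 225, 226, 224, 222, 219, 205, 192, 196, 192, 170, 149, 146, 159, 173, 186, 198, 206, 212, 215, 218, 217, 213, 202, 191, 189, 190, 180, 164, 159, 161, 171, 187, 202, 214, 221, 224]
190 [191, 207, 215, 217, 202, 174, 152, 151, 159, 169, 177, 181, 177, 177, 182, 189, 193, 199, 209, 216, 219, 224, 226, 226, 227, 227, 226, 223, 217, 209, 206, 207, 205, 196, 187, 191, 203, 215, 222, 225]
210 [190, 205, 200, 173, 152, 154, 170, 180, 184, 187, 190, 191, 194, 198, 201, 202, 203, 204, 210, 214, 216, 218, 220, 221, 221, 221, 222, 223, 223, 224, 224, 223, 223, 222, 213, 202, 204, 214, 219, 222]
215 [188, 205, 212, 200, 176, 162, 166, 176, 184, 192, 200, 204, 209, 213, 217, 219, 220, 221, 223, 224, 225, 227, 228, 227, 228, 228, 228, 229, 229, 230, 228, 228, 228, 224, 214, 205, 206, 215, 219, 221]
[[96, 105, 112], [101, 112, 119], [106, 116, 122], [115, 124, 127], [132, 138, 138], [151, 154, 152], [175, 175, 172], [196, 196, 192], [210, 210, 203], [215, 216, 210], [219, 220, 215], [209, 209, 205], [183, 185, 183], [155, 162, 165], [133, 144, 151], [125, 139, 147], [129, 144, 150], [130, 145, 153], [131, 145, 153], [130, 144, 151]]
```

```bash
python3 -m creep '[[[4,27,0,-0.3,-0.9,0],[4,27,0,0,0,0],[2,15,0,0,0,0],[0,0,0,0,0,0],[0,0,0,0,0,0]]]'; python3 - <<'E'
from h import *
st();im=viewer.read_camera("scene");cv2.imwrite("pics/s8.png",cv2.resize(im[40:110,300:350],None,fx=8,fy=8,interpolation=cv2.INTER_CUBIC))
E
```

```text
time: 9.92
tool_pos: [0.5461, 0.0822, 0.3593]
tool_rot: [3.138, 0.001, -2.666]
contact_force: [-0.5, -0.0, -3.5]
opening: 0.0426
{'time': 9.9167, 'qpos': [0.0096, 0.431, 1.5181, 0.0042, 1.1937, -2.038], 'tool_pos': [0.5461, 0.0822, 0.3593], 'tool_rot': [3.1376, 0.0008, -2.6663], 'contact_force': [-0.4664, -0.0494, -3.5111], 'opening': 0.0426}
```

View pics/s8.png

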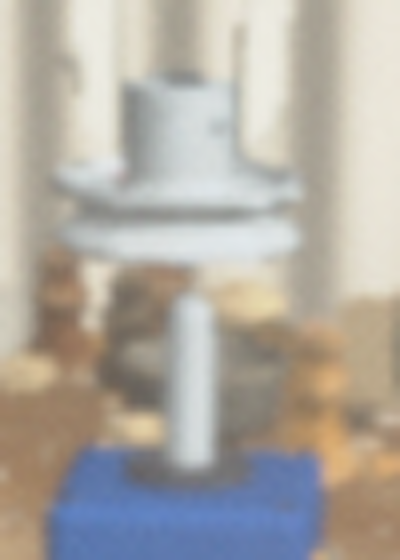

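The pulley rim centre is at x≈180 and the shaft at x≈191 in the crop, so the pulley is about 4 mm off to the left. That agrees with the tool's offset from the estimated axis. I'll correct it and lower gently.

```bash
python3 -m creep '[[[4,-3,0,0,0,0],[0,0,-5,0,0,0],[0,0,0,0,0,0]]]'; python3 -m creep '[[[0,0,-6,0,0,0],[0,0,-6,0,0,0],[0,0,-3,0,0,0]]]'
```

```text
time: 10.22
tool_pos: [0.5502, 0.0762, 0.3529]
tool_rot: [3.137, -0.002, -2.669]
contact_force: [0.1, -0.7, -4.4]
opening: 0.0424
time: 10.47
tool_pos: [0.5505, 0.074, 0.3366]
tool_rot: [3.137, -0.002, -2.673]
contact_force: [-0.6, -1.0, -4.0]
opening: 0.0427
```

```bash
python3 -m creep '[[[0,5,0,0,0,0],[-1,1,-2,0,0,0],[0,0,-3,0,0,0]]]'; python3 -m creep '[[[0,0,-4,0,0,0],[0,0,-4,0,0,0],[0,0,-4,0,0,0]]]'
```

```text
time: 10.72
tool_pos: [0.5496, 0.0799, 0.3305]
tool_rot: [3.137, -0.002, -2.674]
contact_force: [1.6, -1.1, -0.4]
opening: 0.0422
time: 10.97
tool_pos: [0.5502, 0.0803, 0.3187]
tool_rot: [3.139, 0.002, -2.673]
contact_force: [0.9, -0.5, -4.4]
opening: 0.0421
```

It is on the shaft past the taper with little side force. Now down towards the key top, at about TCP z 0.295.

```bash
python3 -m creep '[[[0,0,-5,0,0,0],[0,0,-5,0,0,0],[0,0,-5,0,0,0],[0,0,-4,0,0,0],[0,0,-4,0,0,0]]]'
```

```text
time: 11.38
tool_pos: [0.5501, 0.0802, 0.2939]
tool_rot: [3.14, 0.002, -2.673]
contact_force: [-9.4, -2.4, 34.0]
opening: 0.0418
```

```bash
python3 -m creep '[[[0,0,-4,0,0,0],[0,0,-4,0,0,0],[0,0,-4,0,0,0]]]'
```

```text
time: 11.63
tool_pos: [0.5503, 0.0803, 0.2901]
tool_rot: [-3.14, 0.009, -2.672]
contact_force: [2.0, -1.3, -6.4]
opening: 0.0425
```

```bash
python3 -m creep '[[[0,0,-4,0,0,0],[0,0,-4,0,0,0]]]'; python3 -m creep '[[[0,0,-3,0,0,0],[0,0,-3,0,0,0]]]'
```

```text
time: 11.8
tool_pos: [0.5506, 0.0801, 0.2826]
tool_rot: [-3.138, 0.011, -2.672]
contact_force: [-0.4, -2.3, -1.5]
opening: 0.0424
time: 11.97
tool_pos: [0.5506, 0.0798, 0.2751]
tool_rot: [-3.138, 0.011, -2.672]
contact_force: [1.8, -1.3, -1.6]
opening: 0.0422
```

```bash
python3 -m creep '[[[0,0,-3,0,0,0],[0,0,-2,0,0,0]]]'; python3 -m creep '[[[0,0,-3,0,0,0],[0,0,-3,0,0,0]]]'; python3 -m creep '[[[0,0,-3,0,0,0],[0,0,-3,0,0,0]]]'
```

```text
time: 12.13
tool_pos: [0.5508, 0.0799, 0.2731]
tool_rot: [-3.137, 0.012, -2.673]
contact_force: [-12.1, -1.7, 30.8]
opening: 0.0423
time: 12.3
tool_pos: [0.5504, 0.0799, 0.2731]
tool_rot: [-3.136, 0.014, -2.672]
contact_force: [-10.6, -2.5, 26.3]
opening: 0.0424
time: 12.47
tool_pos: [0.5499, 0.0799, 0.2731]
tool_rot: [-3.135, 0.017, -2.672]
contact_force: [-9.7, -1.9, 25.4]
opening: 0.0423
```

Firm contact came at TCP z 0.2731, against 0.2733 predicted for fully home. Time to release, retreat straight up and check.

```bash
python3 -m creep '[[[0,0,0,0,0,0],[0,0,0,0,0,0],[0,0,0,0,0,0],[0,0,0,0,0,0]]]' -0.4; python3 -m creep '[[[0,0,10,0.3,0.7,0],[0,0,25,0,0,0],[0,0,30,0,0,0],[0,0,30,0,0,0],[0,0,30,0,0,0]]]'; python3 -m creep '[[[-25,-10,0,0,0,0],[-38,-15,0,0,0,0],[-38,-15,0,0,0,0],[-38,-15,0,0,0,0],[-20,-8,0,0,0,0]]]'; python3 - <<'E'
from h import *
st();a=viewer.read_camera("top");b=viewer.read_camera("scene");cv2.imwrite("pics/t9.png",a)
A=cv2.resize(a[110:220,190:450],None,fx=3,fy=3,interpolation=cv2.INTER_CUBIC);B=cv2.resize(b[50:120,290:430],None,fx=3,fy=3,interpolation=cv2.INTER_CUBIC)
C=np.zeros((A.shape[0]+B.shape[0],A.shape[1],3),np.uint8);C[:len(A)]=A;C[len(A):,:B.shape[1]]=B;cv2.imwrite("pics/c9.png",C)
E
```

```text
time: 12.8
tool_pos: [0.5495, 0.0804, 0.274]
tool_rot: [-3.136, 0.017, -2.672]
contact_force: [0.4, 0.2, 0.6]
opening: 0.0624
time: 13.22
tool_pos: [0.5474, 0.0807, 0.3923]
tool_rot: [3.126, -0.012, -2.672]
contact_force: [0.6, 0.2, 0.6]
opening: 0.0643
time: 13.63
tool_pos: [0.3877, 0.0179, 0.3966]
tool_rot: [3.132, 0.001, -2.668]
contact_force: [0.7, 0.1, 0.2]
opening: 0.0639
{'time': 13.6333, 'qpos': [-0.1554, 0.0972, 1.8719, 0.0096, 1.1775, -2.2033], 'tool_pos': [0.3877, 0.0179, 0.3966], 'tool_rot': [3.1316, 0.0013, -2.6682], 'contact_force': [0.7301, 0.0905, 0.2342], 'opening': 0.0639}
```

View pics/c9.png

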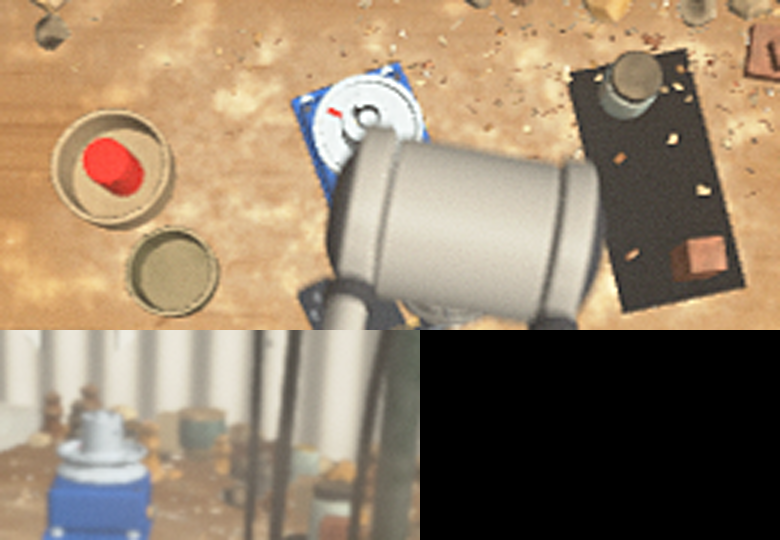

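The pulley sits flat on the drive with its boss up and the shaft tip showing in the bore, its rim centred near (368,128). The cap is in the brown pot at (115,165). The jar at (635,80), the post at (702,257) and the green pot at (172,271) have not moved. One numeric check, then I hand in.

```bash
python3 - <<'E'
from h import *
f=lambda p:((proj("top",p)-[190,110]+.5)*3-.5).round(1)
print("home: rim",f([.5487,.079,.087]),"boss",f([.5487,.079,.122]),"| on key top: rim",f([.5487,.079,.109]))
print("rim radius px",np.ptp([f([.5487,.079+s*.048,.087])[0] for s in(-1,1)])/2)
st();robot.hand_in()
E
```

```text
home: rim [369.  129.2] boss [368.3 119.6] | on key top: rim [368.5 123.2]
rim radius px 54.75
{'time': 13.7333, 'qpos': [-0.1555, 0.0974, 1.8703, 0.0098, 1.1781, -2.2019], 'tool_pos': [0.3882, 0.0177, 0.397], 'tool_rot': [3.1318, 0.0019, -2.6698], 'contact_force': [0.5397, -0.0779, -0.1728], 'opening': 0.0643}
the job is handed in; nothing more can be done
```

I lifted the red cap off the shaft and set it in the brown clay pot. I then fitted the grey pulley on the shaft and let go, and handed the job in at about 13.7 s. No verdict was reported.

- **Pulley:** it met resistance at the key (about 34 N), dropped over it with no further turning, then stopped firmly at TCP z 0.2731 m. I had predicted 0.2733 m for fully home. In the last top view its rim centre was about (368,128), against (369,129) expected if home and (368.5,123) if stuck on top of the key.
- **Cap:** it took about 19 N while being set down, because I pressed it slightly into the pot floor. The last picture shows it standing inside the pot.
- **Surroundings:** the jar, post and green pot look unmoved in that picture. I did not measure their positions to the millimetre.
- **Robot:** it was clear of everything at the end, with force readings close to zero.
- **Disagreement:** in the scene camera the shaft appeared about 3 mm to the side of where the top camera placed it. I lined the pulley up against the shaft within the scene picture instead, and it threaded with little side force.

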